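# Lock a freshly coated plate in the register frame, touching only its edges

### The arm

A 6-joint arm with a two-finger parallel gripper is mounted at the origin on a cart in front of the work surface, level with it; the furniture and walls round the work are solid. World frame = base frame: x ahead of the robot, y to its left, z up, the work surface at z = 0. Lengths are in mm, angles in rad, forces in N, time in s.
With the tool pointing down it reaches from about 400 to 925 mm from the base axis. Payload 12.5 kg.
Tool frame: the origin (TCP) lies midway between the tips of the shut fingers; the grasp point (between the pads) lies 19 mm behind it; z points along the fingers, y is the line along which they close (so a half turn about z gives the same grasp; the last joint's range is limited). The gripper opens to 95 mm and grips with 3 to 60 N. Pads are 20 mm wide; open, the fingers measure 119 mm over their backs; the gripper's body (75 mm by 180 mm) begins 59 mm behind the grasp point.
Start: joints at [1.218, 0.491, 1.559, -0, 1.092, -0.106], TCP at [152.671, 606.085, 214.661] pointing down, gripper open.
Joint ranges: [-3.1, 3.1], [-0.84, 2.19], [0.05, 2.79], [-1.13, 4.28], [0.06, 2.93], [-2.69, 2.69]. Speed limits (rad/s): [2.22, 2.22, 2.79, 3.14, 3.14, 3.14].

### API

Orientations are given as [roll, pitch, yaw] about the fixed x, y, z axes, in that order (R = Rz(yaw) Ry(pitch) Rx(roll)).
In Python, from cell import env gives the robot as it stands.
- The arm moves only by the tool carry_out, never from a script. Its argument "series" is a list of rows, each a list of 4 numbers: the shift along the world's x, y, z normalised to -1 to 1, where 1 is 5 cm, then the turn about the world's z normalised to -1 to 1, where 1 is 6 degrees. In form: [[x, y, z, turn], ...]. A call has exactly 5 rows; each row shifts and turns the commanded pose from where the row before left it; what a row does not reach is not made up. A row lasts 1/10 s, in which the tool goes at most 50 mm and 8.59 degrees, less where a joint would pass 70% of its speed; a pose out of reach is approached as far as the arm can. A call with a number of a shift or a turn outside -1 to 1 is refused whole. A call with a gripper value outside its range is refused whole. "fingers" is the closure, from -1 (fully open) to 1 (shut), set as the call begins (left out, the last holds). The fingers move at their own pace and stop on an object; the grip force is fixed at half the most. Time passes only in rows, so rows that do not move let the fingers close, or fill a call up. It gives the time, the measured TCP pose, the force, the opening and the grip force at its end, in the units of the state.
- env.state(): the state, without advancing time (a new reading comes with each control period).
- env.read_camera(name): name is "scene" or "top" or "wrist"; returns the picture (384x512x3 uint8, red, green, blue); there is no depth.
- env.calibration(name): a dict with "K" (3x3 intrinsics, pixels), "pose" (4x4, takes a point from camera to world coordinates). Camera axes: x right, y down, z forward; pixel columns grow to the right and rows downward; lengths in mm; the calibration is good to about 2 mm. A picture is of the moment at which its call begins: read the wrist's pose just before it. calibration takes no time and is no camera call; for the wrist camera it gives the pose at the moment of the call.
- env.job_done(): hands the job in; it is judged then, once.
Trained networks look in the newest picture that a camera, given by its name, has taken for a name from the list of things; names that differ only in an ending like _2 or _b are one class to them, and where a whole thing is asked for, a point or a joint stands for the part that bears it (a point fixed in the world has none). Each returns a list of dicts, best first, with "conf" (0 to 1); they miss things now and then, are a little off and sometimes report something else, mostly with a low value. They report only what shows in the picture. A call takes as long as a camera call.
- env.look_for(camera, label): "position" ([row, column] as shares, 0 to 1, of the picture: columns of its width, rows of its height, amid what is visible of it).
The state is a dict: "t": time; "joints": joint angles; "qvel": joint speeds; "tau": joint torques, N m; "eef_pos": TCP position; "tcp_rot": TCP orientation; "ft_force": force on the tool from outside, world axes, zero at the start; "moment": the same for the moment, N m; "opening": opening from 0.0 (shut) to 1.0 (fully open); "grip_force": force on a finger pad.
Only numpy, scipy, OpenCV 4.12 (cv2) and the standard library are available. Lean on these libraries where they do the work, as an engineer would, in place of code of your own. Each camera call takes 0.05 s, during which the arm holds its last target. There are 200 camera calls.

### The job

The plate on the drying rest has a freshly coated top face that nothing may touch. Lift it by its long edges, lay it coated side up (without dropping it) on the bed of the register frame clear of both fences and let go; then, with the clamp bar still drawn back, push it by its edges until it is snug in the corner against both fences. Last, slide the clamp bar up against the plate's long edge to hold it there, and leave the thread spool, paste pot and awl where they are.

Things in the scene. Friction and masses are not known exactly. Their poses are not given: they have to be found in the camera images.
- plate: Metal plate 130 (its x) x 60 (its y) x 10 mm thick, about 160 g, bare bright edges and a dark coated top. Origin: centre of its underside, z up. At first it lies on the two rails of the drying rest, underside 30 mm above the bench, overhanging the rails on both long sides.
- plate_face: The dark coated layer on top of the plate: 122 x 52 mm, so a bare border 4 mm wide is left all round; it stands 0.3 mm above the border. Origin: centre of the layer, 8.8 mm above the plate's underside. Must touch nothing.
- drying_rest: Fixed wooden rest: board 170 (x) x 100 (y) x 8 mm with two cross rails, 16 (x) x 42 (y) mm, tops 30 mm above the bench, centred at x = +-44 mm, free space between them. Origin: centre of the underside.
- register_frame: Fixed frame: plywood bed 190 (x) x 196 (y) x 12 mm with two dark wooden fences, 12 mm wide and 6 mm higher than the bed: the end fence on its +x side, the side fence on its +y side. The clamp bar is on the -y side. Origin: centre of the underside.
- corner (a point): Inner corner of the two fences, at the height of the bed's surface (12 mm above the bench), axes as the frame's: end fence's face is x = 0, side fence's face y = 0. The bed reaches 178 mm along -x, 184 mm along -y. The plate belongs with a long edge against the side fence and a short end against the end fence: its origin then at x = -65, y = -30 mm.
- clamp_bar (a joint): Travel of the clamp bar in m along the corner's +y, 0 = fully drawn back. Dark steel bar 110 (x) x 18 (y) mm, 9 mm high, on the bed, centred on x = -65 mm; its front face lies at y = -150 mm + travel, so it meets the seated plate's edge at 0.090. Slides with about 2 N and stays where it is left.
- post (a point): Point on the axis of the bar's upright brass post, 16 mm in diameter, standing 40 mm high on the middle of the bar; this point is 36 mm above the bar's underside, 48.5 mm above the bench, 13 mm below the post's top. The post can be gripped or pushed.
- spool: Wooden spool of pale thread, 42 mm in diameter, 52 mm high, loose. Leave alone.
- pot: Stoneware paste pot, 72 mm in diameter, 65 mm high, loose. Leave alone.
- binder_awl: Awl with wooden handle, 160 mm long, 29 mm thick, loose, lying at the back. Leave alone.

How it is judged (in metres and radians):
On the way, in this order (a step that is already met when the one before it is completed fails the run):
1. the plate is lifted off the drying rest (underside over 50 mm above the bench) (height (world z) of plate above 0.05 m), for 0.1 s.
2. the plate lies flat on the bed, clear of both fences (over 2 and 4 mm), let go, with the bar still back (travel under 25 mm) (x of plate in the frame of corner between -0.15 and -0.067 m and y of plate in the frame of corner between -0.14 and -0.034 m and z of plate in the frame of corner below 0.004 m and angle between plate's own z axis and vertical below 0.05 rad and contact force between the fingers and plate below 0.1 N and value of joint clamp_bar below 0.025 m), for 0.2 s.
3. the plate is within 3 mm of both fences and square to them, with the bar still back (x of plate in the frame of corner between -0.068 and -0.062 m and y of plate in the frame of corner between -0.033 and -0.027 m and z of plate in the frame of corner below 0.004 m and angle between plate's own z axis and vertical below 0.05 rad and angle between the x axis of plate and the x axis of corner, either way round below 0.04 rad and value of joint clamp_bar below 0.025 m), for 0.2 s.
At the end, for the whole second after the job is handed in: The plate lies flat on the bed, coated side up, within 3 mm of both fences and within 0.04 rad of square; the clamp bar stands against its long edge (travel over 0.087 m); plate released and at rest (x of plate in the frame of corner between -0.068 and -0.062 m and y of plate in the frame of corner between -0.033 and -0.027 m and z of plate in the frame of corner below 0.004 m and angle between plate's own z axis and vertical below 0.05 rad and angle between the x axis of plate and the x axis of corner, either way round below 0.04 rad and value of joint clamp_bar above 0.087 m and linear speed of plate below 0.01 m/s and contact force between the fingers and plate below 0.1 N); the robot touches nothing.
It fails at once if anything touches the coated face (contact force between plate_face and anything else above 0.3 N).
It fails at once if the plate is dropped: out of the fingers with its underside over 13 mm above the bed, away from the drying rest (z of plate in the frame of corner above 0.013 m and horizontal distance between plate and drying_rest above 0.1 m and contact force between the fingers and plate below 0.05 N).
It fails at once if the thread spool is moved more than 30 mm (distance of spool from where it was at the start of the episode above 0.03 m).
It fails at once if the paste pot is moved more than 30 mm (distance of pot from where it was at the start of the episode above 0.03 m).
It fails at once if the awl is moved more than 30 mm (distance of binder_awl from where it was at the start of the episode above 0.03 m).
It also fails if it takes over 67 s, if anything falls off the work surface, if the arm or the gripper's body presses on something with over 40 N, if the wrist force passes 120 N, or if a joint passes its speed limit or range.

## Working session

There is one attempt and no reset: what is moved stays moved. The work goes in short steps, Python scripts to look and compute and a tool call to move; the robot and the scene stay as the last step left them, time stands still between calls to the robot, and variables do not carry over. Pictures are saved under pics/ and viewed, at most 10 in all, crops included, and the job is handed in when it is done.

Besides the shell and the picture viewer there is one more tool, called after ">>>" in YAML: its name, and indented under it one key for each argument. carry_out: Moves the arm, as the interface text tells. Its arguments: {"type":"object","properties":{"series":{"type":"array","items":{"type":"array","items":{"type":"number","minimum":-1,"maximum":1}}},"fingers":{"type":"number"}},"required":["series"]}

```bash
mkdir -p pics; cat > h.py <<'E'
import numpy as np, cv2
from cell import env
def px2w(cam,uv,z,cal=None):
    c=cal or env.calibration(cam);K=np.array(c["K"]);T=np.array(c["pose"])
    d=T[:3,:3]@np.linalg.solve(K,[uv[0],uv[1],1]);o=T[:3,3]
    return o+d*(z-o[2])/d[2]
def w2px(cam,p,cal=None):
    c=cal or env.calibration(cam);K=np.array(c["K"]);T=np.array(c["pose"])
    q=K@(T[:3,:3].T@(np.array(p,float)-T[:3,3]));return q[:2]/q[2]
def save(im,n): cv2.imwrite("pics/"+n,cv2.cvtColor(im,cv2.COLOR_RGB2BGR))
E
python3 - <<'E'
from h import *
np.set_printoptions(precision=3,suppress=True)
for c in("top","scene"):
    im=env.read_camera(c);save(im,c+"0.png")
    print(c,env.calibration(c))
for l,z in[("plate",40),("plate_face",39),("drying_rest",8),("register_frame",12),("clamp_bar",20),("post",50),("spool",52),("pot",65),("binder_awl",15)]:
    for r in env.look_for("top",l)[:2]:
        uv=(r["position"][1]*512,r["position"][0]*384);print(l,r["conf"],np.round(uv),px2w("top",uv,z))
print(env.state())
E
```

```text
top {'K': array([[391.697,   0.   , 245.303],
       [  0.   , 391.697, 187.063],
       [  0.   ,   0.   ,   1.   ]]), 'pose': array([[   0.445,   -0.847,    0.291,  303.054],
       [  -0.895,   -0.419,    0.151, -232.693],
       [  -0.006,   -0.328,   -0.945, 1060.774],
       [   0.   ,    0.   ,    0.   ,    1.   ]])}
scene {'K': array([[392.51 ,   0.   , 257.127],
       [  0.   , 392.51 , 198.081],
       [  0.   ,   0.   ,   1.   ]]), 'pose': array([[ -0.892,  -0.293,   0.343, 242.955],
       [ -0.451,   0.59 ,  -0.669, 612.523],
       [ -0.007,  -0.752,  -0.659, 752.854],
       [  0.   ,   0.   ,   0.   ,   1.   ]])}
plate 0.7 [167. 178.] [545.132 136.39   40.   ]
plate 0.5 [314. 292.] [ 444.868 -349.272   40.   ]
plate_face 0.74 [171. 181.] [542.511 125.056  39.   ]
plate_face 0.39 [167. 178.] [544.787 139.217  39.   ]
drying_rest 0.84 [174. 193.] [521.332 107.757   8.   ]
register_frame 0.94 [256. 233.] [ 521.873 -148.596   12.   ]
clamp_bar 0.66 [278. 241.] [ 527.27  -213.335   20.   ]
clamp_bar 0.37 [318. 289.] [ 457.249 -358.61    20.   ]
post 0.5 [276. 240.] [ 520.943 -208.241   50.   ]
spool 0.58 [277. 167.] [ 705.018 -123.714   52.   ]
pot 0.64 [317. 290.] [ 449.007 -351.647   65.   ]
binder_awl 0.69 [204. 131.] [729.431 125.128  15.   ]
{'t': 0.55, 'joints': array([ 1.218,  0.491,  1.559,  0.   ,  1.092, -0.106]), 'qvel': array([ 0.001, -0.001, -0.001,  0.   , -0.001,  0.001]), 'tau': array([ -0.002, -61.213, -25.833,   0.069,   0.045,  -0.   ]), 'eef_pos': array([152.663, 606.103, 214.669]), 'tcp_rot': array([3.141, 0.   , 2.895]), 'ft_force': array([0.642, 0.395, 0.763]), 'moment': array([-0.011,  0.008,  0.059]), 'grip_force': 0.0, 'opening': 1.001167059413225}
```

```bash
python3 - <<'E'
import cv2
a=cv2.imread("pics/top0.png")[90:330,100:400]
b=cv2.imread("pics/scene0.png")
cv2.imwrite("pics/topc.png",cv2.resize(a,(750,600),interpolation=cv2.INTER_CUBIC))
E
```

```text
(no output)
```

View pics/topc.png

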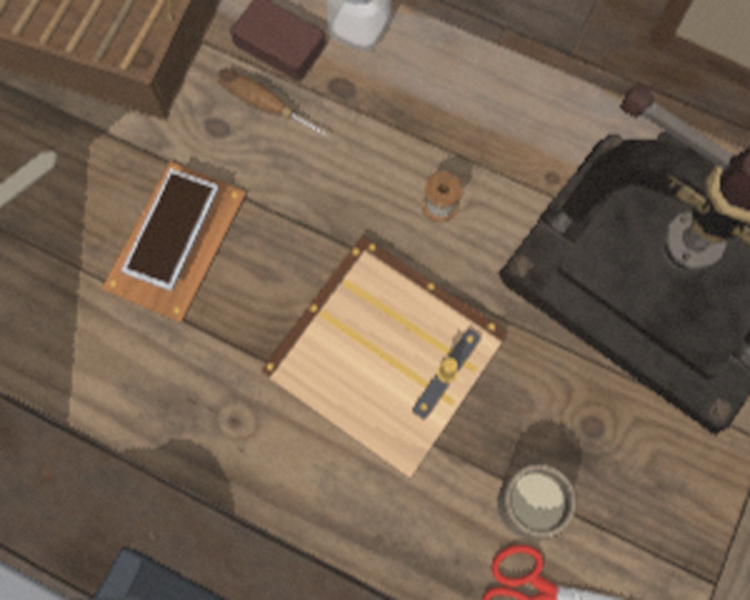

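View pics/scene0.png

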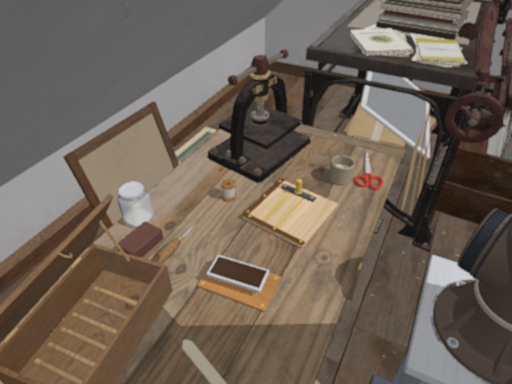

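The top crop shows the plate at crop px (170,228), long axis from (147,280) to (195,175). The fence corner is near (368,252), the side fence runs down-left to (270,370), and the bar lies at (447,372).

```bash
python3 - <<'E'
from h import *
np.set_printoptions(precision=1,suppress=True)
P=lambda u,v,z:px2w("top",(u/2.5+100,v/2.5+90),z)
pl=[P(*q,40) for q in[(123,270),(172,163),(217,185),(170,290)]]
print("plate",np.mean(pl,0)); 
for i in range(4):
    d=pl[(i+1)%4]-pl[i];print(np.linalg.norm(d),np.degrees(np.arctan2(d[1],d[0])))
c=P(370,240,18);s=P(268,370,18);e=P(505,330,18)
print("corner outer",c,s,e)
for d in(c-s,c-e):print(np.linalg.norm(d),np.degrees(np.arctan2(d[1],d[0])))
c=env.calibration("wrist");s=env.state();T=c["pose"]
from scipy.spatial.transform import Rotation as R
Rt=R.from_euler("xyz",s["tcp_rot"]).as_matrix()
print(Rt.T@(T[:3,3]-s["eef_pos"]),Rt.T@T[:3,:3],c["K"]); print(np.degrees(s["tcp_rot"]))
E
```

```text
plate [540.8 131.1  40. ]
135.37019857370458 6.791300572150573
59.15480969044965 -90.90087071087885
131.19426732526784 -173.65502539533915
57.72169280500047 93.07827841423371
corner outer [631.1 -71.2  18. ] [449.  -38.5  18. ] [ 603.1 -249.6   18. ]
185.0103869882053 -10.204586829646662
180.56362407329976 81.07567584758912
[  82.8   -0.2 -169.8] [[-0.  -1.  -0.3]
 [ 1.  -0.  -0. ]
 [-0.  -0.3  1. ]] [[276.8   0.  256.3]
 [  0.  276.8 191.1]
 [  0.    0.    1. ]]
[180.    0.  165.9]
```

>>> carry_out:
  series:
    - [0.52,-0.63,0,0.3]
    - [0.52,-0.63,0,0.3]
    - [0.52,-0.63,0,0.3]
    - [0.52,-0.63,0,0.3]
    - [0.52,-0.63,0,0.3]

```text
t: 1.05
eef_pos: [283.4, 447.3, 214.8]
tcp_rot: [3.141, 0.0, 3.053]
ft_force: [1.7, 0.1, 0.7]
opening: 0.999
grip_force: 0.0
```

>>> carry_out:
  series:
    - [0.52,-0.63,0,0.3]
    - [0.52,-0.63,0,0.3]
    - [0.52,-0.63,0,0.3]
    - [0.52,-0.63,0,0.3]
    - [0.52,-0.63,0,0.3]

```text
t: 1.55
eef_pos: [413.6, 289.7, 214.9]
tcp_rot: [3.141, 0.001, -3.073]
ft_force: [-0.2, 1.3, 0.7]
opening: 0.998
grip_force: 0.0
```

>>> carry_out:
  series:
    - [0.52,-0.63,0,0.3]
    - [0.52,-0.63,0,0.2]
    - [0.52,-0.63,0,0]
    - [0.52,-0.63,0,0]
    - [0,0,0,0]

```text
t: 2.05
eef_pos: [519.2, 162.0, 214.5]
tcp_rot: [-3.141, 0.001, -3.026]
ft_force: [0.4, -0.1, -0.1]
opening: 0.998
grip_force: 0.0
```

```bash
cat >> h.py <<'E'
def rect(cam,im,uv,mask,z,cal=None):
    """rectangle in world of the mask's component at uv"""
    n,l,st,ce=cv2.connectedComponentsWithStats(mask.astype(np.uint8))
    k=l[int(uv[1]),int(uv[0])]
    if k==0:
        ys,xs=np.nonzero(l);i=np.argmin((xs-uv[0])**2+(ys-uv[1])**2);k=l[ys[i],xs[i]]
    c=max(cv2.findContours((l==k).astype(np.uint8),cv2.RETR_EXTERNAL,cv2.CHAIN_APPROX_NONE)[0],key=cv2.contourArea)
    W=np.array([px2w(cam,p[0],z,cal)[:2] for p in c],np.float32)
    return cv2.minAreaRect(W),cv2.boundingRect(c),W
E
python3 - <<'E'
from h import *
np.set_printoptions(precision=1,suppress=True)
cal=env.calibration("wrist");im=env.read_camera("wrist");save(im,"w1.png")
r=env.look_for("wrist","plate_face")[0];uv=(r["position"][1]*512,r["position"][0]*384);print(r,px2w("wrist",uv,39,cal))
g=im.max(2);print(im[int(uv[1]),int(uv[0])])
for t in(70,90,110):print(t,rect("wrist",im,uv,g<t,39,cal)[:2])
print(env.state()["eef_pos"])
E
```

```text
{'position': [0.4813, 0.4578], 'conf': 0.68} [537.2 134.9  39. ]
[88 66 49]
70 (((655.384521484375, 47.74537658691406), (50.62873077392578, 122.03546142578125), 51.294044494628906), (125, 220, 62, 55))
90 (((547.0548706054688, 132.81642150878906), (105.27359008789062, 49.84890365600586), 5.630332946777344), (212, 152, 40, 78))
110 (((539.8050537109375, 132.24215698242188), (120.50901794433594, 50.50941848754883), 5.446669101715088), (212, 140, 41, 90))
[516.8 164.5 214.5]
```

View pics/w1.png

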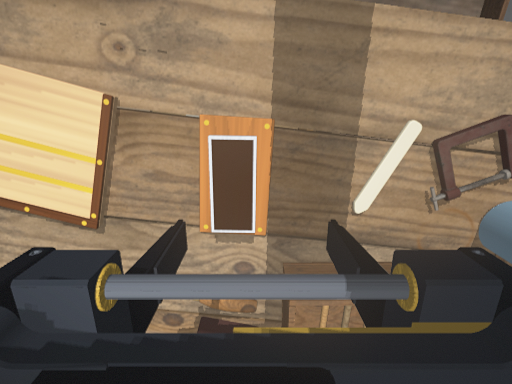

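The wrist view shows the plate at px (232,185). Its coat fit gives a centre of (539.8, 132.2) and an angle of 5.45°. The corner fences show at (95,222).

>>> carry_out:
  series:
    - [0.1,-0.13,0,-0.2]
    - [0.1,-0.13,0,0]
    - [0.1,-0.13,0,0]
    - [0.1,-0.13,0,0]
    - [0.06,-0.13,0,0]

```text
t: 2.65
eef_pos: [540.1, 132.2, 214.7]
tcp_rot: [3.142, 0.0, -3.043]
ft_force: [-0.1, 0.5, -0.4]
opening: 0.999
grip_force: 0.0
```

```bash
python3 - <<'E'
from h import *
np.set_printoptions(precision=1,suppress=True)
env.read_camera("top")
cal=env.calibration("wrist");im=env.read_camera("wrist");save(im,"w2.png")
uv=w2px("wrist",(540,132,39),cal);print(uv)
g=im.max(2)
for t in(90,100,110,120):
  q=rect("wrist",im,uv,g<t,39,cal);print(t,q[:2])
s=env.state();print(s["eef_pos"],np.degrees(s["tcp_rot"]))
E
```

```text
[257.2 173.6]
90 (((540.225341796875, 131.9957275390625), (119.48823547363281, 50.23896408081055), 5.718866348266602), (237, 126, 41, 92))
100 (((540.2119750976562, 132.1251678466797), (119.38626861572266, 50.51808547973633), 5.60130500793457), (237, 126, 42, 92))
110 (((540.1995239257812, 132.25216674804688), (119.40803527832031, 50.854034423828125), 5.626355171203613), (237, 126, 42, 92))
120 (((540.205078125, 132.19552612304688), (119.39842987060547, 51.139896392822266), 5.615315914154053), (237, 126, 42, 92))
[540.  131.9 214.6] [ 180.    -0.  -174.4]
```

View pics/w2.png

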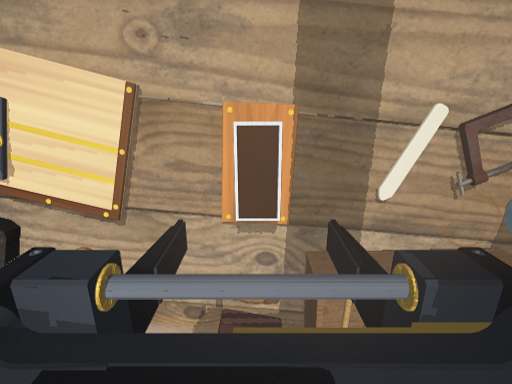

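The plate is confirmed at (540.2, 132.1), 5.6°, midway between the fingers at px (257,172). I'll descend now.

>>> carry_out:
  series:
    - [0,0,-0.7,0]
    - [0,0,-0.7,0]
    - [0,0,-0.7,0]
    - [0,0,-0.7,0]
    - [0,0,-0.5,0]

```text
t: 3.25
eef_pos: [539.0, 132.6, 47.7]
tcp_rot: [3.141, -0.002, -3.043]
ft_force: [0.4, 0.3, -0.4]
opening: 1.001
grip_force: 0.0
```

>>> carry_out:
  series:
    - [0,0,-0.2,0]
    - [0,0,-0.16,0]
    - [0,0,0,0]
    - [0,0,0,0]
    - [0,0,0,0]

```text
t: 3.75
eef_pos: [540.2, 132.7, 32.7]
tcp_rot: [3.141, 0.002, -3.043]
ft_force: [-0.5, -0.0, -0.3]
opening: 1.001
grip_force: 0.0
```

>>> carry_out:
  series:
    - [0,0,0,0]
    - [0,0,0,0]
    - [0,0,0,0]
    - [0,0,0,0]
    - [0,0,0,0]
  fingers: 1

```text
t: 4.25
eef_pos: [539.7, 132.6, 31.7]
tcp_rot: [3.142, -0.0, -3.043]
ft_force: [0.5, -0.1, -0.2]
opening: 0.642
grip_force: 0.0
```

>>> carry_out:
  series:
    - [0,0,0,0]
    - [0,0,0,0]
    - [0,0,0,0]
    - [0,0,0,0]
    - [0,0,0,0]

```text
t: 4.75
eef_pos: [539.7, 132.6, 31.7]
tcp_rot: [3.141, 0.0, -3.043]
ft_force: [-0.2, -0.5, 0.9]
opening: 0.629
grip_force: 30.0
```

>>> carry_out:
  series:
    - [0,0,0.1,0]
    - [0,0,0.3,0]
    - [0,0,0.5,0]
    - [0,0,0.6,0]
    - [0,0,0.4,0]

```text
t: 5.25
eef_pos: [539.9, 132.6, 128.6]
tcp_rot: [3.141, 0.001, -3.043]
ft_force: [0.6, 0.2, -1.9]
opening: 0.631
grip_force: 30.0
```

>>> carry_out:
  series:
    - [0,-0.3,0.4,-0.5]
    - [0,-0.5,0.3,-0.6]
    - [0,-0.6,0,-0.6]
    - [0,-0.6,0,-0.5]
    - [0,-0.4,0,-0.3]

```text
t: 5.75
eef_pos: [539.4, 11.0, 162.0]
tcp_rot: [-3.142, 0.0, 2.976]
ft_force: [0.8, 0.3, -1.2]
opening: 0.625
grip_force: 30.0
```

```bash
python3 - <<'E'
from h import *
np.set_printoptions(precision=1,suppress=True)
cal=env.calibration("wrist");im=env.read_camera("wrist");save(im,"w3.png")
s=env.state();print(s["eef_pos"],np.degrees(s["tcp_rot"]),s["grip_force"],s["opening"])
for l,z in(("register_frame",12),("clamp_bar",21),("post",50)):
  for r in env.look_for("wrist",l)[:2]:
    uv=(r["position"][1]*512,r["position"][0]*384);print(l,r["conf"],np.round(uv),px2w("wrist",uv,z,cal))
E
```

```text
[539.6   9.2 161.9] [-180.     0.   170.4] 29.998912811279297 0.6236505404125967
register_frame 0.86 [123. 172.] [ 505.5 -143.6   12. ]
clamp_bar 0.84 [ 71. 210.] [ 537.6 -214.    21. ]
post 0.66 [ 68. 209.] [ 528.8 -194.8   50. ]
```

View pics/w3.png

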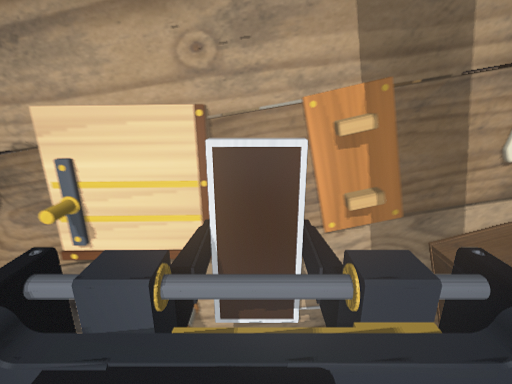

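The plate is held square between the fingers. The frame shows at left, with the side fence inner edge near column 196, the end fence along row 250 and the post at (60,210).

```bash
python3 - <<'E'
from h import *
np.set_printoptions(precision=2,suppress=True)
from scipy.spatial.transform import Rotation as R
def fit(P):
    vx,vy,x,y=cv2.fitLine(np.array(P,np.float32),cv2.DIST_HUBER,0,.01,.01).ravel();return np.array([x,y]),np.array([vx,vy])
cal=env.calibration("wrist");T=np.array(cal["pose"])
s=env.state();E=np.eye(4);E[:3,:3]=R.from_euler("xyz",s["tcp_rot"]).as_matrix();E[:3,3]=s["eef_pos"]
H=np.linalg.inv(E)@T
E2=np.eye(4);E2[:3,:3]=R.from_euler("xyz",[180,0,-174.38],degrees=True).as_matrix();E2[:3,3]=[540,131.9,214.6]
cal2=dict(K=cal["K"],pose=E2@H)
def go(name,im,c,cam,rows,cols,zs):
    # bed = light: last light pixel in row -> side fence, in column -> end fence
    hsv=cv2.cvtColor(im,cv2.COLOR_BGR2HSV);m=(hsv[...,2]>165)
    S=[];F=[]
    for v in rows:
        x=cols[1]
        u=np.nonzero(m[v,cols[0]:x])[0]; 
        if len(u):S.append(px2w(cam,(cols[0]+u[-1]+.5,v),zs[0],c)[:2])
    for u in range(*cols[2]):
        v=np.nonzero(m[cols[3][0]:cols[3][1],u])[0]
        if len(v):F.append(px2w(cam,(u,cols[3][0]+v[-1]+.5),zs[1],c)[:2])
    (a,d),(b,e)=fit(S),fit(F)
    t=np.linalg.solve(np.c_[d,-e],b-a);p=a+t[0]*d
    ang=lambda d:np.degrees(np.arctan(d[1]/d[0]))
    print(name,"corner",p,"side ang",ang(d),"end ang",ang(e)+90*(-1 if ang(e)>0 else 1),len(S),len(F))
go("w3",cv2.imread("pics/w3.png"),cal,"wrist",range(120,170),(120,200,(100,175),(180,260)),(18,12))
go("w2",cv2.imread("pics/w2.png"),cal2,"wrist",range(90,185),(60,128,(20,100),(120,215)),(18,12))
E
```

```text
w3 corner [621.61 -67.28] side ang -8.631948 end ang -9.49366 50 75
w2 corner [619.98 -67.57] side ang -8.878099 end ang -8.604065 95 80
```

```bash
python3 - <<'E'
from h import *
cal=env.calibration("wrist")
C=np.array([620.6,-67.4]);a=np.radians(-8.8);ex=np.array([np.cos(a),np.sin(a)]);ey=np.array([-np.sin(a),np.cos(a)])
def draw(im,cam,c,k):
    im=cv2.resize(im,None,fx=k,fy=k,interpolation=cv2.INTER_CUBIC)
    for poly,z,col in(([(-178,-184),(0,-184),(0,0),(-178,0)],12,(0,0,255)),([(-178,12),(12,12),(12,-184),(0,-184),(0,0),(-178,0)],18,(255,0,0)),([(-120,-150),(-10,-150),(-10,-168),(-120,-168)],21,(0,255,0)),([(-65,-159),(-65,-159.1)],61,(255,0,255))):
        q=[(w2px(cam,[*(C+x*ex+y*ey),z],c)+.5)*k for x,y in poly]
        cv2.polylines(im,[np.int32(np.array(q)*8)],True,col,1,cv2.LINE_AA,3)
    return im
A=draw(cv2.imread("pics/w3.png"),"wrist",cal,3)[270:800,60:660]
cv2.imwrite("pics/ov.png",A[:,:])
B=draw(cv2.imread("pics/top0.png"),"top",None,4)[700:1150,800:1250]
B=cv2.resize(B,None,fx=.44,fy=.44,interpolation=cv2.INTER_AREA) if 0 else B
out=np.zeros((530,800,3),np.uint8);A2=cv2.resize(A,(400,353));out[:353,:400]=A2;out[:400,400:800]=cv2.resize(B,(400,400));cv2.imwrite("pics/ov.png",out)
E
```

```text
(no output)
```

View pics/ov.png

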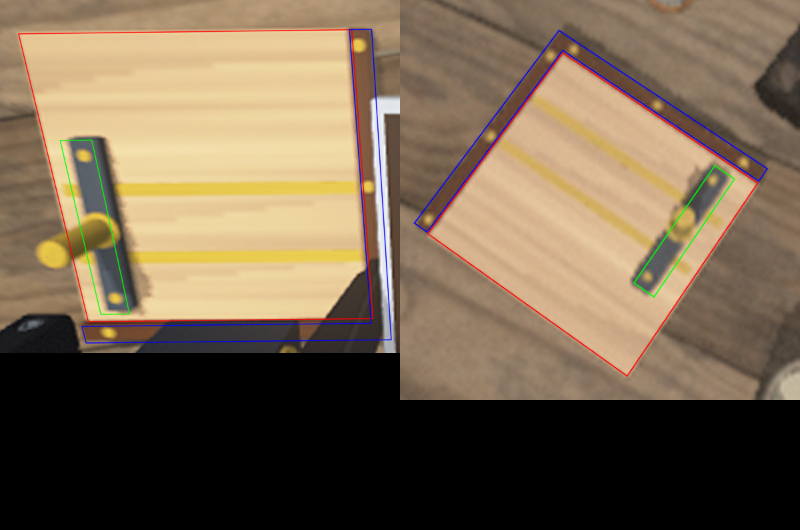

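The overlay fits the bed and both fences to within about a pixel. The bar sits about 12 mm ahead of my zero-travel drawing, so roughly 12 mm of travel. Next I carry the plate over the bed.

>>> carry_out:
  series:
    - [-0.05,-0.4,0,0.13]
    - [-0.05,-0.6,0,0]
    - [-0.05,-0.7,0,0]
    - [-0.05,-0.5,-0.3,0]
    - [-0.05,-0.33,-0.4,0]

```text
t: 6.45
eef_pos: [527.7, -114.6, 127.0]
tcp_rot: [-3.141, 0.002, 2.993]
ft_force: [0.6, -1.3, -1.3]
opening: 0.628
grip_force: 30.0
```

>>> carry_out:
  series:
    - [0,0,-0.5,0]
    - [0,0,-0.6,0]
    - [0,0,-0.3,0]
    - [0,0,-0.2,0]
    - [0,0,0,0]

```text
t: 6.95
eef_pos: [526.9, -113.1, 45.8]
tcp_rot: [3.141, -0.002, 2.993]
ft_force: [1.1, 0.6, -1.8]
opening: 0.631
grip_force: 30.0
```

>>> carry_out:
  series:
    - [0,0,0,0]
    - [0,0,0,0]
    - [0,0,0,0]
    - [0,0,0,0]
    - [0,0,0,0]

```text
t: 7.45
eef_pos: [527.3, -114.0, 47.0]
tcp_rot: [-3.142, 0.001, 2.992]
ft_force: [0.3, -0.4, -0.9]
opening: 0.63
grip_force: 30.0
```

>>> carry_out:
  series:
    - [0,-0.07,-0.3,-0.03]
    - [0,0,-0.2,0]
    - [0,0,-0.08,0]
    - [0,0,-0.04,0]
    - [0,0,0,0]

```text
t: 7.95
eef_pos: [527.1, -117.3, 15.6]
tcp_rot: [3.141, -0.0, 2.989]
ft_force: [-0.7, -0.0, -1.5]
opening: 0.629
grip_force: 30.0
```

>>> carry_out:
  series:
    - [0,0,-0.02,0]
    - [0,0,0,0]
    - [0,0,0,0]
    - [0,0,0,0]
    - [0,0,0,0]

```text
t: 8.45
eef_pos: [527.2, -117.4, 14.8]
tcp_rot: [3.142, 0.0, 2.989]
ft_force: [0.2, -0.7, -1.6]
opening: 0.628
grip_force: 30.0
```

>>> carry_out:
  series:
    - [0,0,-0.015,0]
    - [0,0,0,0]
    - [0,0,0,0]
    - [0,0,0,0]
    - [0,0,0,0]

```text
t: 8.95
eef_pos: [527.2, -117.4, 13.9]
tcp_rot: [3.142, 0.0, 2.989]
ft_force: [0.0, 0.7, -1.8]
opening: 0.627
grip_force: 30.0
```

>>> carry_out:
  series:
    - [0,0,0,0]
    - [0,0,0,0]
    - [0,0,0,0]
    - [0,0,0,0]
    - [0,0,0,0]
  fingers: -0.5

```text
t: 9.45
eef_pos: [527.2, -117.4, 13.9]
tcp_rot: [3.142, 0.0, 2.989]
ft_force: [-0.3, 0.5, 0.7]
opening: 0.749
grip_force: 0.0
```

>>> carry_out:
  series:
    - [0,0,0.1,0]
    - [0,0,0.4,0]
    - [0,0,0.7,0]
    - [0,0,0.7,0]
    - [0,0,0.6,0]

```text
t: 9.95
eef_pos: [527.2, -117.4, 141.0]
tcp_rot: [-3.142, 0.001, 2.989]
ft_force: [-0.1, -0.3, -1.2]
opening: 0.749
grip_force: 0.0
```

```bash
cat >> h.py <<'E'
C=np.array([620.6,-67.4]);a=np.radians(-8.8);M=np.array([[np.cos(a),np.sin(a)],[-np.sin(a),np.cos(a)]])
def plate(cam,im,cal,th=(90,105,120),guess=None):
    for t in th:
        uv=w2px(cam,[*guess,21],cal)
        (c,wh,an),b,W=rect(cam,im,uv,im.max(2)<t,21,cal)
        an=(an-np.degrees(a)+45)%90-45
        print(cam,t,"c",np.round(M@(np.array(c)-C),1),"size",np.round(wh,1),"ang",round(an,2),b)
E
python3 - <<'E'
from h import *
s=env.state();print(s["eef_pos"],s["opening"])
cal=env.calibration("wrist");im=env.read_camera("wrist");save(im,"w4.png");plate("wrist",im,cal,guess=(527,-117.5))
im=env.read_camera("top");save(im,"t4.png");plate("top",im,env.calibration("top"),guess=(527,-117.5))
E
```

```text
[ 527.15037926 -117.39670854  140.97029251] 0.7491416616711227
wrist 90 c [-72.8 -64.1] size [50.6 97.4] ang -0.42 (234, 152, 47, 85)
wrist 105 c [-83.5 -64.2] size [ 51.4 121. ] ang -0.04 (232, 130, 50, 108)
wrist 120 c [-83.5 -64.1] size [ 51.8 121.1] ang 0.01 (231, 130, 51, 108)
top 90 c [-243.1  114.7] size [ 721.9 1007. ] ang 35.28 (0, 117, 359, 267)
top 105 c [-241.2  114.9] size [ 725.3 1010.1] ang 35.28 (0, 116, 360, 268)
top 120 c [71. 50.] size [1167.8 1667.1] ang 34.9 (0, 0, 512, 384)
```

View pics/w4.png

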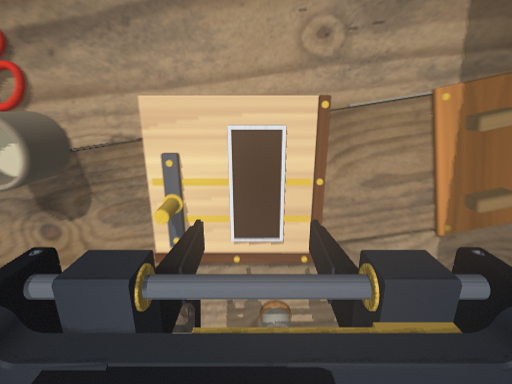

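The plate lies flat and square at frame (-83.5, -64.1), clear of both fences and the bar, at px (257,184). I'll turn the tool 90° so both open fingers push the long edge squarely.

>>> carry_out:
  series:
    - [-0.01,-0.07,0,-1]
    - [-0.01,-0.07,0,-1]
    - [-0.01,-0.07,0,-1]
    - [-0.01,-0.07,0,-1]
    - [-0.01,-0.07,0,-1]
  fingers: -1

```text
t: 10.55
eef_pos: [524.3, -135.0, 138.4]
tcp_rot: [-3.141, -0.001, 2.461]
ft_force: [-0.0, 0.3, 0.0]
opening: 1.002
grip_force: 0.0
```

>>> carry_out:
  series:
    - [-0.01,-0.07,0,-1]
    - [-0.01,-0.07,0,-1]
    - [-0.01,-0.07,0,-1]
    - [-0.01,-0.07,0,-1]
    - [-0.01,-0.07,0,-1]

```text
t: 11.05
eef_pos: [521.9, -152.4, 138.4]
tcp_rot: [-3.141, -0.001, 1.937]
ft_force: [0.1, 0.9, -0.1]
opening: 1.0
grip_force: 0.0
```

>>> carry_out:
  series:
    - [-0.01,-0.07,0,-1]
    - [-0.01,-0.07,0,-1]
    - [-0.01,-0.07,0,-1]
    - [-0.01,-0.07,0,-1]
    - [0,-0.06,0,-1]

```text
t: 11.55
eef_pos: [519.8, -169.5, 138.4]
tcp_rot: [-3.141, -0.0, 1.414]
ft_force: [-0.3, -0.1, 0.4]
opening: 0.995
grip_force: 0.0
```

>>> carry_out:
  series:
    - [0,0,0,0]
    - [0,0,0,0]
    - [0,0,0,0]
    - [0,0,0,0]
    - [0,0,0,0]

```text
t: 12.05
eef_pos: [520.1, -169.3, 138.9]
tcp_rot: [3.142, -0.0, 1.419]
ft_force: [0.5, -0.7, -0.2]
opening: 0.996
grip_force: 0.0
```

```bash
python3 - <<'E'
from h import *
s=env.state();print(s["eef_pos"],np.degrees(s["tcp_rot"]),M@(s["eef_pos"][:2]-C),s["ft_force"])
cal=env.calibration("wrist");im=env.read_camera("wrist");save(im,"w5.png");plate("wrist",im,cal,guess=(527,-117.5))
E
```

```text
[ 520.14004686 -169.30003834  138.88395382] [ 1.79998998e+02 -3.99668147e-04  8.13138992e+01] [ -83.68811431 -116.0694599 ] [ 0.47954594 -0.70363805 -0.19511686]
wrist 90 c [-27.  -85.6] size [7.4 6.3] ang 3.07 (307, 155, 7, 8)
wrist 105 c [-84.3 -64.4] size [ 49.7 121.3] ang -0.0 (195, 113, 121, 50)
wrist 120 c [-84.1 -63.9] size [ 50.6 122. ] ang -0.0 (195, 112, 122, 51)
```

View pics/w5.png

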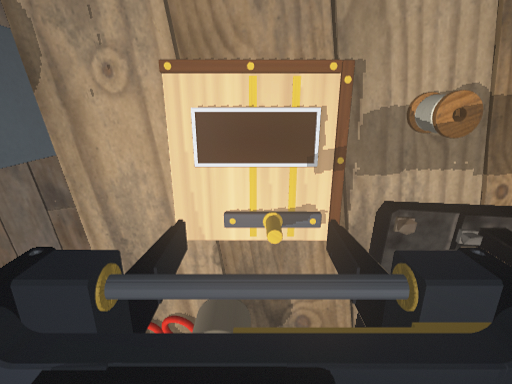

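The plate shows at px (256,137), the bar's front edge at row about 212 and the post at (273,228). Both fingertips straddle the post, ahead of the bar.

```bash
python3 - <<'E'
from h import *
cal=env.calibration("wrist")
f=lambda u,v,z:np.round(M@(px2w("wrist",(u,v),z,cal)[:2]-C),1)
print("bar front",f(250,212,21.5),f(300,211,21.5),"post base",f(273,217,21.5),"post top",f(275,237,61.5),"fence",f(260,73,12),f(335,100,12))
E
```

```text
bar front [ -90.4 -145.5] [ -34.9 -144.3] post base [ -64.7 -151.5] post top [ -65.  -156.2] fence [-79.7  -1.6] [ -3.2 -27.1]
```

>>> carry_out:
  series:
    - [0,0,-0.6,0]
    - [0,0,-0.7,0]
    - [0,0,-0.5,0]
    - [0,0,-0.3,0]
    - [0,0,0,0]

```text
t: 12.6
eef_pos: [519.3, -169.0, 32.1]
tcp_rot: [-3.138, -0.001, 1.419]
ft_force: [0.3, -0.2, 0.9]
opening: 0.998
grip_force: 0.0
```

>>> carry_out:
  series:
    - [0,0,-0.2,0]
    - [0,0,-0.12,0]
    - [0,0,-0.06,0]
    - [0,0,0,0]
    - [0,0,0,0]

```text
t: 13.1
eef_pos: [520.3, -169.5, 15.2]
tcp_rot: [3.141, 0.0, 1.418]
ft_force: [-0.2, 0.4, -1.2]
opening: 1.0
grip_force: 0.0
```

>>> carry_out:
  series:
    - [0.012,0.08,0,0]
    - [0.012,0.08,0,0]
    - [0.012,0.08,0,0]
    - [0.012,0.08,0,0]
    - [0.012,0.08,0,0]

```text
t: 13.6
eef_pos: [523.4, -149.1, 15.1]
tcp_rot: [3.141, 0.0, 1.418]
ft_force: [-0.7, -1.6, 1.6]
opening: 1.003
grip_force: 1.1
```

>>> carry_out:
  series:
    - [0.012,0.08,0,0]
    - [0.012,0.08,0,0]
    - [0.012,0.08,0,0]
    - [0.012,0.08,0,0]
    - [0.012,0.08,0,0]

```text
t: 14.1
eef_pos: [526.2, -129.1, 14.9]
tcp_rot: [3.141, 0.0, 1.418]
ft_force: [0.7, -2.5, 1.4]
opening: 1.0
grip_force: 1.2
```

```bash
python3 - <<'E'
from h import *
cal=env.calibration("wrist");im=env.read_camera("wrist");save(im,"w6.png");plate("wrist",im,cal,guess=C+M.T@[-84,-40])
s=env.state();print(s["eef_pos"],np.degrees(s["tcp_rot"]),M@(s["eef_pos"][:2]-C),s["ft_force"])
E
```

```text
wrist 90 c [-70.8 -34.4] size [50.9 94.5] ang -0.06 (197, 136, 159, 82)
wrist 105 c [-84.4 -34.4] size [ 50.9 122.2] ang -0.06 (153, 136, 207, 82)
wrist 120 c [-84.3 -34.1] size [ 51.4 122.5] ang -0.06 (150, 135, 210, 83)
[ 526.22139353 -128.58611925   14.89007353] [-1.79996686e+02 -6.96524793e-03  8.12723004e+01] [-83.90700789 -74.90444963] [ 0.37259479 -0.04940471  0.94672188]
```

View pics/w6.png

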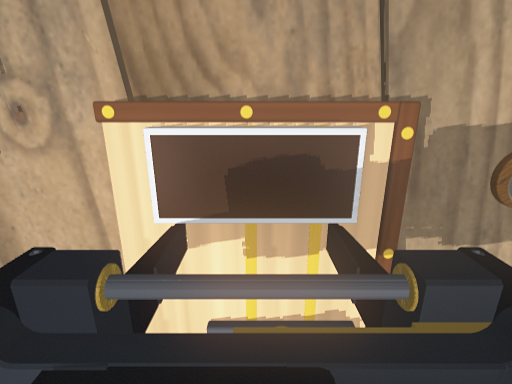

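The plate is at y ≈ -34 with a thin gap to the side fence (rows 121–128), still square. I'll finish this push slowly while watching the force.

>>> carry_out:
  series:
    - [0.003,0.02,0,0]
    - [0.003,0.02,0,0]
    - [0.003,0.02,0,0]
    - [0,0,0,0]
    - [0,0,0,0]

```text
t: 14.65
eef_pos: [526.5, -126.8, 14.8]
tcp_rot: [-3.141, 0.0, 1.418]
ft_force: [-1.3, -4.5, 0.4]
opening: 1.001
grip_force: 2.5
```

>>> carry_out:
  series:
    - [0.003,0.02,0,0]
    - [0.002,0.01,0,0]
    - [0,0,0,0]
    - [0,0,0,0]
    - [0,0,0,0]

```text
t: 15.15
eef_pos: [526.6, -126.5, 14.9]
tcp_rot: [3.142, 0.001, 1.418]
ft_force: [-6.5, -16.7, -0.1]
opening: 0.995
grip_force: 8.6
```

The reaction of about 17 N shows the long edge is seated on the side fence. I'll back off, close the fingers and go to the free short end.

>>> carry_out:
  series:
    - [-0.01,-0.1,0,0]
    - [-0.02,-0.1,0,0]
    - [-0.02,-0.1,0,0]
    - [0,0,0.3,0]
    - [0,0,0.5,0]

```text
t: 15.65
eef_pos: [523.5, -139.8, 54.2]
tcp_rot: [-3.139, -0.001, 1.418]
ft_force: [0.5, -1.4, -0.4]
opening: 0.995
grip_force: 0.0
```

>>> carry_out:
  series:
    - [0,0,0.3,0]
    - [-0.2,0.17,0,0]
    - [-0.4,0.35,0,0]
    - [-0.4,0.35,0,0]
    - [-0.4,0.35,0,0]
  fingers: 1

```text
t: 16.15
eef_pos: [452.3, -77.7, 69.1]
tcp_rot: [-3.14, -0.0, 1.418]
ft_force: [0.5, 0.6, -0.1]
opening: 0.634
grip_force: 0.0
```

>>> carry_out:
  series:
    - [-0.23,0.16,0,0]
    - [0,0,0,0]
    - [0,0,0,0]
    - [0,0,0,0]
    - [0,0,0,0]

```text
t: 16.65
eef_pos: [443.5, -71.4, 69.8]
tcp_rot: [3.141, 0.0, 1.418]
ft_force: [0.1, 0.4, 0.4]
opening: 0.217
grip_force: 0.0
```

```bash
python3 - <<'E'
from h import *
cal=env.calibration("wrist");im=env.read_camera("wrist");save(im,"w7.png");plate("wrist",im,cal,guess=C+M.T@[-84,-32])
im=env.read_camera("top");save(im,"t7.png")
s=env.state();print(s["eef_pos"],np.degrees(s["tcp_rot"]),M@(s["eef_pos"][:2]-C),s["ft_force"],s["opening"])
E
```

```text
wrist 90 c [-83.  -24.3] size [ 35.4 118.8] ang -0.09 (295, 181, 146, 41)
wrist 105 c [-174.8  -52.3] size [346.8 536.2] ang -0.12 (0, 0, 512, 384)
wrist 120 c [-174.8  -52.3] size [347.  536.2] ang -0.12 (0, 0, 512, 384)
[443.20076547 -71.2687207   69.78336962] [1.79987873e+02 1.93743807e-03 8.12359341e+01] [-174.71909893  -30.96274984] [0.12721492 0.32185831 0.30616023] 0.13391370869700808
```

View pics/w7.png

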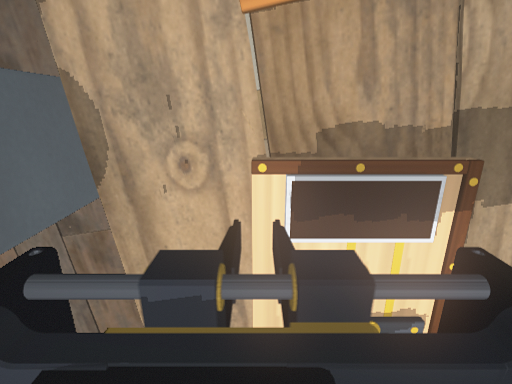

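The plate's long edge shows snug on the side fence (row 176), with a gap left to the end fence (px 443–458). The closed fingers are just beyond the free end. I descend and push along +x.

>>> carry_out:
  series:
    - [0,0,-0.3,0]
    - [0,0,-0.5,0]
    - [0,0,-0.2,0]
    - [0,0,-0.09,0]
    - [0,0,0,0]

```text
t: 17.25
eef_pos: [442.8, -71.0, 15.2]
tcp_rot: [-3.141, -0.0, 1.418]
ft_force: [-0.6, 0.8, -1.2]
opening: 0.002
grip_force: 0.0
```

>>> carry_out:
  series:
    - [0.08,-0.012,0,0]
    - [0.08,-0.012,0,0]
    - [0.08,-0.012,0,0]
    - [0.04,-0.006,0,0]
    - [0,0,0,0]

```text
t: 17.75
eef_pos: [457.3, -73.1, 15.6]
tcp_rot: [3.141, 0.0, 1.418]
ft_force: [-0.8, 0.1, 0.3]
opening: 0.005
grip_force: 0.0
```

>>> carry_out:
  series:
    - [0.05,-0.008,0,0]
    - [0.05,-0.008,0,0]
    - [0.05,-0.008,0,0]
    - [0.05,-0.008,0,0]
    - [0,0,0,0]

```text
t: 18.25
eef_pos: [467.1, -74.7, 15.4]
tcp_rot: [3.141, 0.0, 1.418]
ft_force: [-0.2, 0.0, -0.0]
opening: 0.003
grip_force: 0.0
```

```bash
python3 - <<'E'
from h import *
cal=env.calibration("wrist");im=env.read_camera("wrist");save(im,"w8.png");plate("wrist",im,cal,th=(75,85,90,95),guess=C+M.T@[-74,-30])
s=env.state();print(s["eef_pos"],np.degrees(s["tcp_rot"]),M@(s["eef_pos"][:2]-C),s["ft_force"],s["opening"])
E
```

```text
wrist 75 c [-150.9  -78. ] size [156.4 402.8] ang -0.07 (0, 194, 512, 190)
wrist 85 c [-150.9  -72.3] size [167.9 402.8] ang -0.07 (0, 176, 512, 208)
wrist 90 c [-150.9  -72. ] size [168.5 402.8] ang -0.07 (0, 175, 512, 209)
wrist 95 c [-150.9  -72. ] size [168.5 402.8] ang -0.07 (0, 175, 512, 209)
[467.15621541 -74.67400002  15.36161785] [1.79969226e+02 4.78494107e-03 8.12666435e+01] [-150.52468391  -30.66309897] [-0.64394556  0.39648633 -0.44193279] 0.005176412592988979
```

>>> carry_out:
  series:
    - [0.05,-0.008,0,0]
    - [0.05,-0.008,0,0]
    - [0.05,-0.008,0,0]
    - [0.05,-0.008,0,0]
    - [0.04,-0.006,0,0]

```text
t: 18.8
eef_pos: [479.2, -76.6, 15.4]
tcp_rot: [3.141, 0.0, 1.418]
ft_force: [-0.5, 0.8, -0.3]
opening: 0.005
grip_force: 0.5
```

```bash
python3 - <<'E'
from h import *
im=env.read_camera("top");save(im,"t8.png")
g=env.calibration("top")
# plate border bright pixels in the frame region (frame coords)
s=env.state();print(M@(s["eef_pos"][:2]-C),s["ft_force"],s["tau"])
r=env.look_for("top","plate_face")
for q in r[:2]:
    print(q["conf"],M@(px2w("top",(q["position"][1]*512,q["position"][0]*384),21,g)[:2]-C))
im=env.read_camera("wrist");r=env.look_for("wrist","plate_face");cal=env.calibration("wrist");save(im,"w9.png")
for q in r[:2]:
    print(q["conf"],M@(px2w("wrist",(q["position"][1]*512,q["position"][0]*384),21,cal)[:2]-C))
# profile along frame x at y=-15 and -30 in wrist image (value, sat)
for y in(-10,-20):
  print(y,[(x,*im[int(v+.5),int(u+.5)]) for x in range(-160,14,4) for u,v in[w2px("wrist",[*(C+M.T@[x,y]),22],cal)] if 0<=u<511 and 0<=v<383])
E
```

```text
[-138.10963056  -30.71039476] [ 0.20442445 -0.08867276  0.38655386] [ 6.42194669e-02 -5.45049798e+01 -9.97255504e+00  2.95815489e-02
  1.16690175e-02 -8.33140482e-03]
0.67 [-17.76191667 -42.36001775]
0.34 [ -8.69563334 -41.08280715]
-10 [(-160, np.uint8(242), np.uint8(222), np.uint8(170)), (-156, np.uint8(245), np.uint8(228), np.uint8(176)), (-152, np.uint8(242), np.uint8(222), np.uint8(169)), (-148, np.uint8(242), np.uint8(222), np.uint8(170)), (-144, np.uint8(205), np.uint8(168), np.uint8(129)), (-140, np.uint8(201), np.uint8(165), np.uint8(126)), (-136, np.uint8(195), np.uint8(160), np.uint8(122)), (-132, np.uint8(195), np.uint8(196), np.uint8(200)), (-128, np.uint8(78), np.uint8(59), np.uint8(46)), (-124, np.uint8(77), np.uint8(59), np.uint8(49)), (-120, np.uint8(74), np.uint8(57), np.uint8(48)), (-116, np.uint8(72), np.uint8(55), np.uint8(47)), (-112, np.uint8(71), np.uint8(56), np.uint8(46)), (-108, np.uint8(69), np.uint8(55), np.uint8(47)), (-104, np.uint8(69), np.uint8(53), np.uint8(45)), (-100, np.uint8(69), np.uint8(55), np.uint8(47)), (-96, np.uint8(70), np.uint8(56), np.u
[... 2822 characters left out ...]
62), np.uint8(55)), (-40, np.uint8(76), np.uint8(62), np.uint8(53)), (-36, np.uint8(77), np.uint8(63), np.uint8(54)), (-32, np.uint8(77), np.uint8(62), np.uint8(54)), (-28, np.uint8(77), np.uint8(62), np.uint8(54)), (-24, np.uint8(78), np.uint8(64), np.uint8(55)), (-20, np.uint8(78), np.uint8(63), np.uint8(55)), (-16, np.uint8(77), np.uint8(64), np.uint8(55)), (-12, np.uint8(79), np.uint8(63), np.uint8(56)), (-8, np.uint8(93), np.uint8(84), np.uint8(80)), (-4, np.uint8(91), np.uint8(71), np.uint8(59)), (0, np.uint8(91), np.uint8(64), np.uint8(49)), (4, np.uint8(94), np.uint8(65), np.uint8(48)), (8, np.uint8(116), np.uint8(101), np.uint8(80)), (12, np.uint8(124), np.uint8(107), np.uint8(86))]
```

>>> carry_out:
  series:
    - [0.02,-0.003,0,0]
    - [0.02,-0.003,0,0]
    - [0,0,0,0]
    - [0,0,0,0]
    - [0,0,0,0]

```text
t: 19.5
eef_pos: [480.8, -76.8, 15.4]
tcp_rot: [-3.142, -0.0, 1.418]
ft_force: [-1.8, 0.5, 1.4]
opening: 0.006
grip_force: 0.8
```

>>> carry_out:
  series:
    - [0.02,-0.003,0,0]
    - [0.01,-0.002,0,0]
    - [0,0,0,0]
    - [0,0,0,0]
    - [0,0,0,0]

```text
t: 20.0
eef_pos: [482.0, -77.0, 15.4]
tcp_rot: [-3.141, -0.0, 1.418]
ft_force: [-5.0, 0.4, 3.2]
opening: 0.006
grip_force: 2.6
```

>>> carry_out:
  series:
    - [0.02,-0.003,0,0]
    - [0,0,0,0]
    - [0,0,0,0]
    - [0,0,0,0]
    - [0,0,0,0]

```text
t: 20.5
eef_pos: [482.0, -76.9, 15.4]
tcp_rot: [-3.139, -0.0, 1.418]
ft_force: [-8.4, 0.7, 7.3]
opening: -0.0
grip_force: 4.6
```

```bash
cat >> h.py <<'E'
def coat(im,cal,ref=None):
    """edges of plate and fences along sample lines, wrist picture, frame mm (z=22)"""
    hsv=cv2.cvtColor(im,cv2.COLOR_RGB2HSV)
    def line(fx,ts):
        o=[]
        for t in ts:
            u,v=w2px("wrist",[*(C+M.T@np.array(fx(t))),22],cal)
            if not(0<=u<511 and 0<=v<383):o.append(-1);continue
            p=cv2.getRectSubPix(im,(1,1),(float(u),float(v)))[0,0].astype(int);o.append(int(p[2]) -int(p[0])+100 if 0 else (int(p[0]),int(p[2])))
        return list(zip(ts,o))
    return line
E
python3 - <<'E'
from h import *
s=env.state();print(M@(s["eef_pos"][:2]-C),s["ft_force"])
cal=env.calibration("wrist");im=env.read_camera("wrist");save(im,"w10.png");L=coat(im,cal)
print("x end",L(lambda t:(t,-12),range(-12,6)));print("y @-110",L(lambda t:(-110,t),range(-10,8)));print("y @-30",L(lambda t:(-30,t),range(-10,8)))
E
```

```text
[-135.50735131  -30.62102003] [-8.42483507  0.74271285  7.32492724]
x end [(-12, (78, 53)), (-11, (79, 57)), (-10, (78, 56)), (-9, (79, 57)), (-8, (78, 55)), (-7, (79, 56)), (-6, (76, 54)), (-5, (91, 76)), (-4, (179, 185)), (-3, (192, 201)), (-2, (189, 199)), (-1, (100, 64)), (0, (90, 46)), (1, (93, 49)), (2, (95, 50)), (3, (95, 50)), (4, (95, 50)), (5, (91, 46))]
y @-110 [(-10, (72, 46)), (-9, (72, 47)), (-8, (71, 46)), (-7, (69, 43)), (-6, (116, 106)), (-5, (181, 188)), (-4, (185, 194)), (-3, (184, 193)), (-2, (160, 167)), (-1, (124, 128)), (0, (106, 93)), (1, (91, 51)), (2, (98, 51)), (3, (99, 51)), (4, (100, 51)), (5, (98, 51)), (6, (96, 51)), (7, (96, 51))]
y @-30 [(-10, (77, 56)), (-9, (78, 55)), (-8, (78, 55)), (-7, (75, 52)), (-6, (113, 106)), (-5, (186, 195)), (-4, (189, 199)), (-3, (184, 194)), (-2, (154, 161)), (-1, (122, 128)), (0, (103, 84)), (1, (96, 49)), (2, (99, 52)), (3, (98, 51)), (4, (98, 51)), (5, (97, 49)), (6, (96, 51)), (7, (96, 50))]
```

Both edges are seated. The end gap reads about 0, and the side edge is the same at both ends, so the plate is square. Next I retreat and go behind the post.

>>> carry_out:
  series:
    - [-0.1,0.015,0,0]
    - [-0.15,0.023,0,0]
    - [-0.1,0.015,0,0]
    - [0,0,0.5,0]
    - [0,0,0.7,0]

```text
t: 21.05
eef_pos: [465.0, -74.4, 75.0]
tcp_rot: [-3.139, -0.0, 1.418]
ft_force: [-0.5, -0.1, 1.3]
opening: 0.01
grip_force: 0.0
```

>>> carry_out:
  series:
    - [0,0,0.5,0]
    - [0.25,-0.66,0,0]
    - [0.25,-0.66,0,0]
    - [0.25,-0.66,0,0]
    - [0.25,-0.66,0,0]

```text
t: 21.55
eef_pos: [516.2, -207.9, 100.6]
tcp_rot: [3.141, 0.0, 1.418]
ft_force: [0.8, 0.3, -0.4]
opening: 0.008
grip_force: 0.0
```

>>> carry_out:
  series:
    - [0.25,-0.66,0,0]
    - [0,0,0,0]
    - [0,0,0,0]
    - [0,0,0,0]
    - [0,0,0,0]

```text
t: 22.05
eef_pos: [528.1, -238.5, 100.5]
tcp_rot: [-3.141, -0.0, 1.419]
ft_force: [-0.5, 0.9, -0.4]
opening: 0.009
grip_force: 0.0
```

```bash
python3 - <<'E'
from h import *
s=env.state();print(M@(s["eef_pos"][:2]-C),s["eef_pos"],s["ft_force"])
cal=env.calibration("wrist");im=env.read_camera("wrist");save(im,"w11.png")
plate("wrist",im,cal,th=(95,105,115),guess=C+M.T@[-65,-30])
for l,z in(("post",55),("clamp_bar",21.5)):
  for q in env.look_for("wrist",l)[:2]:
    print(l,q["conf"],M@(px2w("wrist",(q["position"][1]*512,q["position"][0]*384),z,cal)[:2]-C))
E
```

```text
[ -65.21998734 -183.28023962] [ 528.10847674 -238.54500025  100.5006724 ] [-0.47671178  0.91285703 -0.41518873]
wrist 95 c [-65.4 -38.9] size [ 35.2 121.5] ang -0.01 (178, 0, 156, 51)
wrist 105 c [-65.3 -38.9] size [ 35.2 121.8] ang -0.01 (178, 0, 157, 51)
wrist 115 c [-65.3 -39.2] size [ 35.9 122. ] ang -0.01 (178, 0, 157, 52)
post 0.7 [ -67.44163424 -150.30631003]
clamp_bar 0.93 [ -65.05896827 -156.57282678]
```

The plate stays at (-65.3, ~-31), square. Now I lower behind the post and push the bar.

>>> carry_out:
  series:
    - [0,0,-0.3,0]
    - [0,0,-0.5,0]
    - [0,0,-0.4,0]
    - [0,0,-0.17,0]
    - [0,0,0,0]

```text
t: 22.7
eef_pos: [528.0, -239.2, 31.2]
tcp_rot: [-3.14, -0.001, 1.419]
ft_force: [0.1, -0.2, 1.4]
opening: 0.003
grip_force: 0.0
```

>>> carry_out:
  series:
    - [0.015,0.1,0,0]
    - [0.015,0.1,0,0]
    - [0.018,0.12,0,0]
    - [0.018,0.12,0,0]
    - [0.018,0.12,0,0]

```text
t: 23.2
eef_pos: [533.0, -211.2, 32.4]
tcp_rot: [3.14, 0.0, 1.418]
ft_force: [-0.2, -2.9, 0.9]
opening: 0.0
grip_force: 1.1
```

>>> carry_out:
  series:
    - [0.018,0.12,0,0]
    - [0.018,0.12,0,0]
    - [0.018,0.12,0,0]
    - [0.018,0.12,0,0]
    - [0.018,0.12,0,0]

```text
t: 23.7
eef_pos: [537.2, -181.1, 31.9]
tcp_rot: [3.141, 0.0, 1.418]
ft_force: [1.0, -2.6, 1.6]
opening: 0.006
grip_force: 1.1
```

>>> carry_out:
  series:
    - [0.018,0.12,0,0]
    - [0.018,0.12,0,0]
    - [0.018,0.12,0,0]
    - [0.015,0.1,0,0]
    - [0,0,0,0]

```text
t: 24.2
eef_pos: [540.3, -157.7, 31.8]
tcp_rot: [-3.141, -0.0, 1.419]
ft_force: [-0.3, -0.0, 0.5]
opening: 0.0
grip_force: 0.0
```

```bash
python3 - <<'E'
from h import *
s=env.state();print(M@(s["eef_pos"][:2]-C),s["eef_pos"],s["ft_force"])
E
```

```text
[ -65.53950994 -101.48585323] [ 540.30609805 -157.66458374   31.76725969] [-0.28645508 -0.02981624  0.49135134]
```

>>> carry_out:
  series:
    - [0.009,0.06,0,0]
    - [0.009,0.06,0,0]
    - [0.009,0.06,0,0]
    - [0,0,0,0]
    - [0,0,0,0]

```text
t: 24.7
eef_pos: [541.9, -149.4, 31.9]
tcp_rot: [3.142, -0.0, 1.418]
ft_force: [0.3, 0.5, -0.9]
opening: 0.008
grip_force: 0.0
```

>>> carry_out:
  series:
    - [0.003,0.02,0,0]
    - [0.003,0.02,0,0]
    - [0.003,0.02,0,0]
    - [0,0,0,0]
    - [0,0,0,0]

```text
t: 25.2
eef_pos: [542.4, -146.5, 31.9]
tcp_rot: [3.141, -0.0, 1.418]
ft_force: [0.8, -0.5, -0.8]
opening: 0.003
grip_force: 0.5
```

>>> carry_out:
  series:
    - [0.003,0.02,0,0]
    - [0.003,0.02,0,0]
    - [0,0,0,0]
    - [0,0,0,0]
    - [0,0,0,0]

```text
t: 25.7
eef_pos: [542.5, -146.0, 32.0]
tcp_rot: [3.141, 0.002, 1.419]
ft_force: [-3.4, -13.1, -1.3]
opening: 0.004
grip_force: 6.8
```

>>> carry_out:
  series:
    - [0.003,0.02,0,0]
    - [0,0.01,0,0]
    - [0,0,0,0]
    - [0,0,0,0]
    - [0,0,0,0]

```text
t: 26.2
eef_pos: [542.6, -145.8, 32.0]
tcp_rot: [3.141, 0.003, 1.419]
ft_force: [-6.4, -22.4, -1.7]
opening: 0.007
grip_force: 12.1
```

A reaction of about 23 N means the bar is hard against the plate. I'll back off, lift and check.

>>> carry_out:
  series:
    - [-0.01,-0.07,0,0]
    - [-0.02,-0.15,0,0]
    - [-0.03,-0.2,0,0]
    - [0,0,0.5,0]
    - [0,0,0.7,0]

```text
t: 26.7
eef_pos: [538.8, -164.3, 91.2]
tcp_rot: [-3.138, -0.001, 1.418]
ft_force: [0.3, -0.5, 0.4]
opening: 0.004
grip_force: 0.0
```

>>> carry_out:
  series:
    - [-0.1,-0.4,0.7,0]
    - [-0.1,-0.4,0.3,0]
    - [0,-0.2,0,0]
    - [0,0,0,0]
    - [0,0,0,0]

```text
t: 27.2
eef_pos: [529.3, -213.6, 140.5]
tcp_rot: [-3.14, -0.001, 1.418]
ft_force: [-0.1, -0.4, -0.6]
opening: 0.004
grip_force: 0.0
```

```bash
python3 - <<'E'
from h import *
s=env.state();print(M@(s["eef_pos"][:2]-C),s["eef_pos"],s["ft_force"])
cal=env.calibration("wrist");im=env.read_camera("wrist");save(im,"w12.png")
plate("wrist",im,cal,th=(95,105,115),guess=C+M.T@[-65,-30])
for l,z in(("post",55),("clamp_bar",21.5)):
  for q in env.look_for("wrist",l)[:1]:
    print(l,q["conf"],M@(px2w("wrist",(q["position"][1]*512,q["position"][0]*384),z,cal)[:2]-C))
L=coat(im,cal);print(L(lambda t:(-100,t),range(-86,8,2)));print(L(lambda t:(-30,t),range(-86,-48,2)))
E
```

```text
[ -67.87381647 -158.46531994] [ 529.28221872 -213.61619406  140.5107116 ] [-0.13934773 -0.38629987 -0.63375207]
wrist 95 c [-65.4 -31.2] size [ 50.4 121.2] ang -0.12 (194, 28, 131, 59)
wrist 105 c [-65.3 -31.2] size [ 50.4 121.5] ang -0.1 (194, 28, 131, 59)
wrist 115 c [-65.3 -31.7] size [ 51.3 121.6] ang -0.12 (194, 28, 131, 60)
post 0.66 [-67.37147893 -72.39367426]
clamp_bar 0.68 [-63.03097514 -72.09210492]
[(-86, (240, 164)), (-84, (239, 163)), (-82, (240, 164)), (-80, (220, 143)), (-78, (114, 110)), (-76, (117, 112)), (-74, (116, 112)), (-72, (116, 113)), (-70, (116, 113)), (-68, (115, 113)), (-66, (115, 115)), (-64, (114, 114)), (-62, (116, 111)), (-60, (232, 237)), (-58, (201, 200)), (-56, (98, 60)), (-54, (100, 65)), (-52, (98, 64)), (-50, (99, 65)), (-48, (97, 64)), (-46, (97, 63)), (-44, (97, 64)), (-42, (96, 64)), (-40, (95, 63)), (-38, (94, 64)), (-36, (94, 64)), (-34, (93, 64)), (-32, (94, 64)), (-30, (94, 63)), (-28, (92, 63)), (-26, (94, 64)), (-24, (92, 63)), (-22, (92, 64)), (-20, (92, 63)), (-18, (92, 65)), (-16, (91, 64)), (-14, (92, 63)), (-12, (91, 63)), (-10, (92, 64)), (-8, (91, 63)), (-6, (115, 96)), (-4, (225, 232)), (-2, (160, 154)), (0, (117, 61)), (2, (119, 61)), (4, (115, 62)), (6, (117, 61))]
[(-86, (237, 160)), (-84, (237, 158)), (-82, (238, 159)), (-80, (211, 135)), (-78, (105, 107)), (-76, (109, 109)), (-74, (109, 108)), (-72, (109, 113)), (-70, (95, 89)), (-68, (91, 85)), (-66, (90, 85)), (-64, (89, 84)), (-62, (100, 96)), (-60, (175, 180)), (-58, (139, 136)), (-56, (77, 50)), (-54, (90, 58)), (-52, (90, 57)), (-50, (89, 56))]
```

The bar touches the plate along its whole length. The plate is seated and square, and the arm is clear, so I'm handing in.

```bash
python3 -c "
from cell import env
print(env.job_done())"
```

```text
the job is handed in; nothing more can be done
None
```

I handed the job in, and no verdict came back: the plate measured seated and square in the corner, coated side up, with the clamp bar pushed firmly against its long edge, the arm clear, and about 27 s of the 67 s used.

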